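Show the parts for the next kaleidoscope and log them

ROBOT

A 6-joint arm with a two-finger parallel gripper is mounted at the origin on the work surface. World frame = base frame: x ahead of the robot, y to its left, z up, the work surface at z = 0. Lengths are in m, angles in rad, forces in N, time in s.
With the tool pointing down it reaches from about 0.375 to 0.9 m from the base axis. Payload 3.1 kg.
Tool frame: the origin (TCP) lies at the very end of the fingers, on their centre line; the grasp point (between the pads) lies 19 mm behind it (manip.hold_point_z is the distance from the TCP to the grasp point, in m); y points along the fingers, z is the direction in which the jaws open and shut, and the axes are right-handed (so a half turn about y gives the same grasp; the last joint's range is limited). The gripper opens to 85 mm and grips with 20 to 120 N. Pads are 22 mm wide; open, the fingers measure 114 mm over their backs; the gripper's body (76 mm by 85 mm) begins 54 mm behind the grasp point. The pads swing forward as they close: fully open they stand 13 mm farther back than shut.
Start: joints at [-1.492, 0.527, 1.433, -0, 1.181, -0.178], TCP at [0.159, -0.604, 0.231] pointing down, gripper open.
Joint ranges: [-3.08, 3.08], [-0.75, 2.2], [0.22, 2.44], [-1.43, 4.57], [0, 2.65], [-2.85, 2.85]. Speed limits (rad/s): [2.79, 2.79, 3.14, 3.14, 3.14, 3.14].

INTERFACE

Orientations are given as a unit quaternion [x, y, z, w].
In Python, from station import manip, eyes, workorder gives the robot as it stands. The module is installed in compiled form; this text tells all that it offers.
- The arm moves only by the shell command python3 -m jog 'ROWS' [OPENING] [FORCE]. ROWS is JSON, a list of rows, each a list of 2 entries, a list of its own where there are three numbers: the shift along the tool's x, y, z in cm, then the turn about the tool's y in rad. A call has 1 to 20 rows; each row is the pose to reach, as a shift and turn from the pose commanded when the call began, along the tool's axes at that moment; what a row does not reach only later rows make up. A row lasts 1/12 s, in which the tool goes at most 41.7 mm and 7.16 degrees, less where a joint would pass 70% of its speed; a pose out of reach is approached as far as the arm can. A call with a gripper value outside its range is refused whole. OPENING is the finger opening in cm, from 0 to 8.54, set as the call begins (- or left out, the last holds). The fingers move at their own pace and stop on an object; FORCE is the grip in N (left out, the last holds). Time passes only in rows, so rows that repeat a pose let the fingers close. It gives the time, the measured TCP pose, the force and the opening at its end, in the units of the state.
- manip.sense(): the state, without advancing time (a new reading comes with each control period).
- eyes.snapshot(name): name is "scene" or "top"; returns a dict with "frame" (420x560x3 uint8, red, green, blue), "vfov" (degrees; the focal length in pixels is half the picture's height over the tangent of half this angle, whatever the lens; pixels are square), "cx", "cy" (the principal point, pixels), "rvec" (rotation vector, rad) and "tvec" (3), from world to camera coordinates, as OpenCV has them. Camera axes: x right, y down, z forward; pixel columns grow to the right and rows downward; lengths in m; the calibration is good to about 2 mm. A picture is of the moment at which its call begins. There is no depth.
- workorder.sign_off(): hands the job in, once; it reports no verdict.
The state is a dict: "t": time; "q": joint angles; "qd": joint speeds; "tau": joint torques, N m; "tcp_pos": TCP position; "tool_rot": TCP orientation; "force": force on the tool from outside, world axes, zero at the start; "ft_torque": the same for the moment, N m; "finger_gap": opening from 0.0 (shut) to 1.0 (fully open).
Only numpy, scipy, OpenCV 4.12 (cv2) and the standard library are available. Lean on these libraries where they do the work, as an engineer would, in place of code of your own. Each camera call takes 0.05 s, during which the arm holds its last target. There are 200 camera calls.

TASK

Show the bench camera which parts go into the next kaleidoscope. Point down at the shortest copper barrel in the rack from just above its open top (fingertips two or three centimetres clear of it) and stay there for two seconds, then point in the same way at the walnut end plug for two seconds, and then log the choice by pressing the black push button all the way down with the fingertips and letting it come up again. Touch, shift or lift none of the barrels, the rack, the plug, the brass eyecup or the jar, and do not point at the longer barrels, the eyecup or the jar.

Things in the scene. Friction and masses are not known exactly. Their poses are not given: they have to be found in the camera images.
- barrel_short_rim (a point): copper tube, the shortest of the three barrels: outside diameter 32 mm, inside 28 mm, 110 mm long, standing upright in the rack, its top 122 mm above the bench (30 mm lower than its neighbours'). It can stand in any of the three holes. This point: centre of its open top rim
- barrel_a_rim (a point): copper tube, one of the two longer barrels: outside diameter 32 mm, inside 28 mm, 140 mm long, standing upright in the rack, its top 152 mm above the bench. This point: centre of its open top rim. Not to be pointed at or touched
- barrel_b_rim (a point): copper tube, one of the two longer barrels: outside diameter 32 mm, inside 28 mm, 140 mm long, standing upright in the rack, its top 152 mm above the bench. This point: centre of its open top rim. Not to be pointed at or touched
- rack: beech test-tube style rack, fixed to the bench, 85 mm deep (its x) by 270 mm long (its y), 71 mm high, three holes 80 mm apart along its y. Origin: centre of its underside, z up; it may stand turned up to 0.35 rad. Not to be touched
- plug_top (a point): walnut end plug, loose on the bench: a flange 38 mm across and 9 mm thick below, a spigot 26 mm across above, 26 mm high in all. This point: centre of its top
- eyecup_top (a point): brass eyecup, loose on the bench: small open cup flaring from 26 mm to 42 mm across, 30 mm high. This point: centre of its open top. Not to be touched
- jar_top (a point): clear screw-top jar of coloured glass chips with an aluminium lid, loose on the bench: 58 mm across, 73 mm high. This point: centre of the lid's top. Not to be touched
- button (a joint): travel of the black push button in m: 0 when released, 0.007 fully down; a spring returns it, fully down takes about 5 N
- button_top (a point): black round push button, 40 mm across, in a round aluminium housing 56 mm across and 12 mm high fixed to the bench; its top is 23 mm above the bench when released and 16 mm when fully down; pressed straight down. This point: centre of its top face, which moves with it
There are look-alikes about, which are no part of the job. Leave any blue look-alike of the part that bears barrel_b_rim alone. What is shaped like the part that bears eyecup_top but purple is not meant.

How it is judged:
On the way, in this order (a step that is already met when the one before it is completed fails the run):
1. the fingertips stay just above the shortest barrel for two seconds (horizontal distance between the grasp point and barrel_short_rim below 0.02 m and z of the grasp point in the frame of barrel_short_rim between 0.02 and 0.075 m), for 2 s.
2. then the fingertips stay just above the walnut end plug for two seconds (horizontal distance between the grasp point and plug_top below 0.02 m and z of the grasp point in the frame of plug_top between 0.02 and 0.075 m), for 2 s.
3. then the fingertips press the button fully down (value of joint button above 0.0055 m and contact force between button and the fingers above 0.5 N), for 0.05 s.
At the end, for the whole second after the job is handed in: After both pointings and the press, the button is up (within 1 mm) and all parts stand upright (0.1 rad) within 6 mm of where they began. Pointing: the grasp point between the pads (19 mm behind the fingertips) within 20 mm sideways of the point and 20 to 75 mm above it for 2 s (value of joint button below 0.001 m and distance of each of barrel_a_rim, barrel_b_rim, barrel_short_rim, plug_top, eyecup_top, jar_top from where it was at the start of the episode below 0.006 m and angle between each of barrel_a_rim, barrel_b_rim, barrel_short_rim, plug_top, eyecup_top, jar_top's own z axis and vertical below 0.1 rad); the robot touches nothing.
It fails at once if the robot touches a barrel or the rack (contact force between any of barrel_a, barrel_b, barrel_short, rack and the fingers above 0.2 N or contact force between any of barrel_a, barrel_b, barrel_short, rack and the arm above 0.2 N).
It fails at once if the robot touches the plug, the eyecup or the jar (contact force between any of plug, eyecup, jar and the fingers above 0.2 N or contact force between any of plug, eyecup, jar and the arm above 0.2 N).
It fails at once if a barrel, the plug, the eyecup or the jar is moved or lifted (distance of any of barrel_a_rim, barrel_b_rim, barrel_short_rim, plug_top, eyecup_top, jar_top from where it was at the start of the episode above 0.01 m).
It fails at once if the fingertips point from close by (under about 30 mm) at a longer barrel, the eyecup or the jar ((horizontal distance between the grasp point and barrel_a_rim below 0.015 m and z of the grasp point in the frame of barrel_a_rim between -0.02 and 0.05 m) or (horizontal distance between the grasp point and barrel_b_rim below 0.015 m and z of the grasp point in the frame of barrel_b_rim between -0.02 and 0.05 m) or (horizontal distance between the grasp point and eyecup_top below 0.015 m and z of the grasp point in the frame of eyecup_top between -0.02 and 0.05 m) or (horizontal distance between the grasp point and jar_top below 0.015 m and z of the grasp point in the frame of jar_top between -0.02 and 0.05 m)).
It also fails if it takes over 61 s, if anything falls off the work surface, if the arm or the gripper's body presses on something with over 40 N, if the wrist force passes 120 N, or if a joint passes its speed limit or range.

## Working session

There is one attempt and no reset: what is moved stays moved. The work goes in short steps, Python scripts to look and compute and a shell command to move; the robot and the scene stay as the last step left them, time stands still between calls to the robot, and variables do not carry over. Pictures are saved under pics/ and viewed, about 8 in all and at most 12, crops included, and the job is handed in when it is done.

```bash
mkdir -p pics; cat > h.py <<'E'
import numpy as np, cv2
from station import manip, eyes
def snap(n):
    s=eyes.snapshot(n); f=s['frame']; H=f.shape[0]
    s['K']=np.array([[H/2/np.tan(np.radians(s['vfov']/2)),0,s['cx']],[0,H/2/np.tan(np.radians(s['vfov']/2)),s['cy']],[0,0,1.]])
    s['R']=cv2.Rodrigues(np.array(s['rvec'],float))[0]; s['t']=np.array(s['tvec'],float).ravel(); return s
def cast(s,u,v,z):
    d=s['R'].T@np.linalg.solve(s['K'],[u,v,1.]); c=-s['R'].T@s['t']
    return c+d*(z-c[2])/d[2]
def proj(s,p):
    x=s['K']@(s['R']@np.array(p,float)+s['t']); return x[:2]/x[2]
E
python3 - <<'E'
from h import *
print(manip.sense())
for n in('scene','top'):
    s=snap(n); print(n,s['vfov'],s['cx'],s['cy'],-s['R'].T@s['t'],[k for k in s])
    cv2.imwrite(f'pics/{n}0.png',cv2.resize(s['frame'][:,:,::-1],(800,600)))
    np.save(f'{n}0.npy',s,allow_pickle=True)
E
```

```text
{'t': 0.0, 'q': array([-1.49245868e+00,  5.28502590e-01,  1.43388520e+00, -1.13121629e-07,
        1.18138944e+00, -1.78510906e-01]), 'qd': array([-0.00048854, -0.00022314,  0.00023219, -0.00020808, -0.00039898,
       -0.00028227]), 'tau': array([-1.60949689e-04, -4.42352414e+01, -1.78027582e+01, -2.64479659e-04,
        8.30699166e-03,  1.05970241e-06]), 'tcp_pos': array([ 0.15873688, -0.60377677,  0.23031667]), 'tool_rot': array([-0.09052159,  0.70205468, -0.70051189,  0.09059886]), 'force': array([-0.98508661,  0.56914368,  0.28296765]), 'ft_torque': array([ 0.01372336,  0.00276152, -0.03931839]), 'finger_gap': 0.9969111463435102}
scene 51.15445054040505 278.98657297552745 218.72210823127756 [0.87216803 0.39438152 0.80062855] ['frame', 'vfov', 'cx', 'cy', 'rvec', 'tvec', 'K', 'R', 't']
top 54.78213182496394 277.20874662594815 209.0072558301735 [ 0.48428338 -0.03617783  1.07643152] ['frame', 'vfov', 'cx', 'cy', 'rvec', 'tvec', 'K', 'R', 't']
```

View pics/scene0.png

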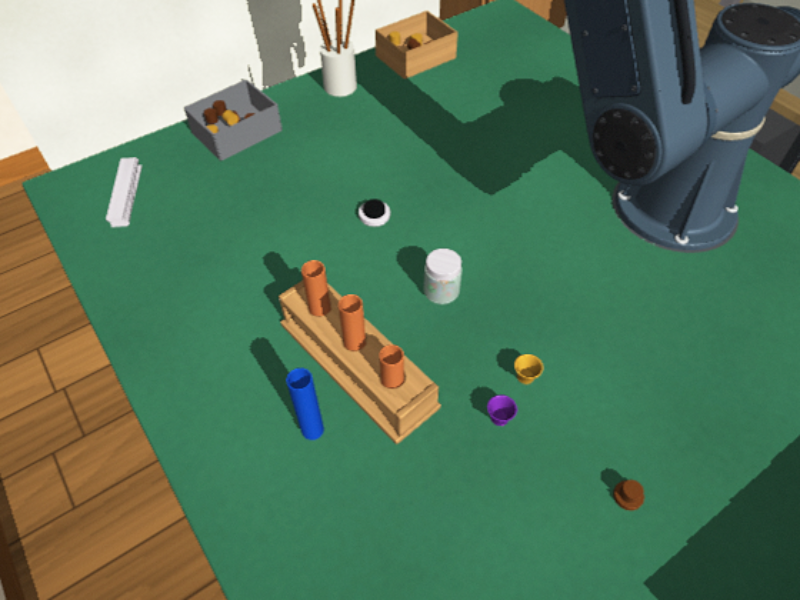

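View pics/top0.png

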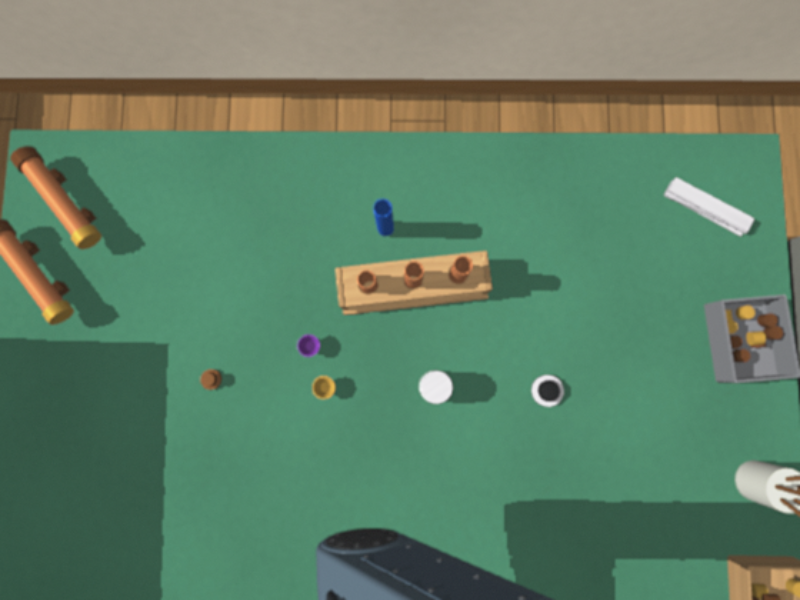

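The scene view (800x600) shows three barrels in the rack, with rims at about (314,268), (350,302) and (391,352). The plug is at (629,492), the brass eyecup at (528,368), the purple cup at (502,408), the jar at (443,258) and the button at (374,209). In the top view the rims are at (461,266), (413,270) and (367,281), the plug at (210,379) and the button at (548,390). The barrel at (391,352), or (367,281) from above, sticks out least, so it should be the short one. I'll check that in an enlarged crop.

```bash
cat > m.py <<'E'
from h import *
S={n:np.load(f'{n}0.npy',allow_pickle=True).item() for n in('scene','top')}
k=560/800
P={'L':((391,352),(367,279)),'M':((350,302),(413,270)),'R':((314,268),(461,264)),'plug':((630,487),(209.5,378)),'btn':((374,209),(548,390)),'eyecup':((528,364),(323,386)),'jar':((443,258),(436,386)),'purple':((502,404),(309,345)),'blue':((300,378),(383,207))}
Z={'L':.122,'M':.152,'R':.152,'plug':.026,'btn':.023,'eyecup':.03,'jar':.073,'purple':.03,'blue':.15}
for n,(a,b) in P.items():
    a=np.array(a)*k;b=np.array(b)*k
    M=[S[c]['K']@np.c_[S[c]['R'],S[c]['t']] for c in('scene','top')]
    X=cv2.triangulatePoints(M[0],M[1],a.reshape(2,1),b.reshape(2,1)).ravel();X=X[:3]/X[3]
    print(n,'tri',X.round(3),'scene@z',cast(S['scene'],*a,Z[n])[:2].round(3),'top@z',cast(S['top'],*b,Z[n])[:2].round(3))
E
python3 m.py; python3 - <<'E'
from h import *
S={n:np.load(f'{n}0.npy',allow_pickle=True).item()['frame'][:,:,::-1] for n in('scene','top')}
c=lambda f,x,y,w,h,W,H:cv2.resize(f[y:y+h,x:x+w],(W,H),interpolation=cv2.INTER_CUBIC)
a=c(S['scene'],190,170,130,100,520,400) # x4
b=c(S['top'],230,170,120,50,480,200)
d=c(S['scene'],420,320,40,40,240,200)
e=c(S['top'],135,252,24,20,240,200)
o=np.zeros((600,760,3),np.uint8);o[:400,:520]=a;o[400:,:480]=b;o[:200,520:]=d;o[200:400,520:]=e
cv2.imwrite('pics/crop1.png',o)
E
```

```text
L tri [0.638 0.03  0.125] scene@z [0.636 0.029] top@z [0.639 0.029]
M tri [ 0.648 -0.047  0.156] scene@z [ 0.646 -0.049] top@z [ 0.65  -0.047]
R tri [ 0.658 -0.124  0.157] scene@z [ 0.656 -0.126] top@z [ 0.66  -0.125]
plug tri [0.469 0.318 0.027] scene@z [0.468 0.319] top@z [0.471 0.317]
btn tri [ 0.456 -0.293  0.017] scene@z [ 0.458 -0.287] top@z [ 0.457 -0.293]
eyecup tri [0.458 0.11  0.037] scene@z [0.454 0.109] top@z [0.459 0.11 ]
jar tri [ 0.462 -0.088  0.082] scene@z [ 0.457 -0.093] top@z [ 0.463 -0.09 ]
purple tri [0.53  0.138 0.037] scene@z [0.526 0.137] top@z [0.532 0.138]
blue tri [0.755 0.005 0.141] scene@z [0.756 0.012] top@z [0.755 0.003]
```

View pics/crop1.png

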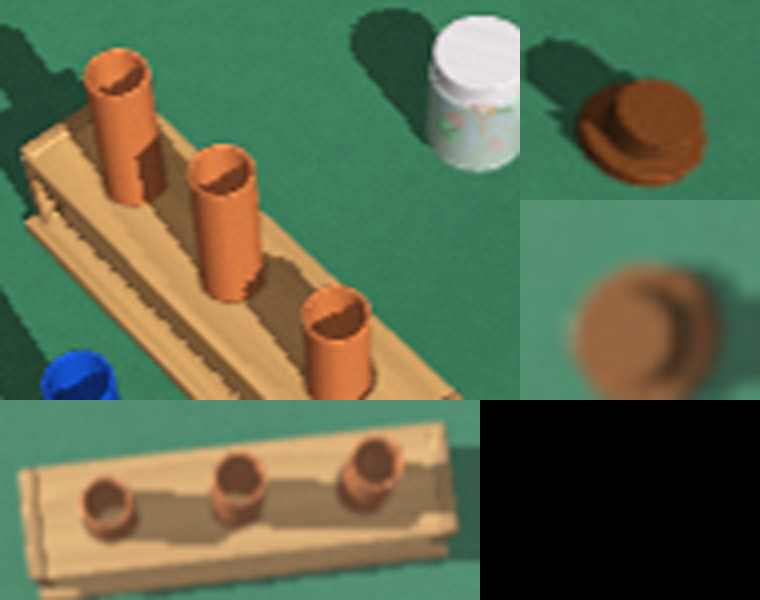

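The crop confirms it: the barrel at crop (336,313), full picture (391,354), stands clearly lowest, and triangulation gives it z 0.125 against 0.156 for the other two. The blue tube and purple cup are the look-alikes to leave alone, and there is only one plug. Next I'll work out the tool axes and shifts.

```bash
python3 - <<'E'
from h import *
from scipy.spatial.transform import Rotation as R
s=manip.sense(); A=R.from_quat(s['tool_rot']).as_matrix(); print(A.round(3), manip.hold_point_z)
p=s['tcp_pos']
for n,q in dict(short=(.637,.029,.235),plug=(.468,.319,.16),btn=(.457,-.291,.1)).items():
    print(n,(A.T@(np.array(q)-p)*100).round(2))
E
```

```text
[[-0.967 -0.     0.254]
 [-0.254  0.002 -0.967]
 [-0.    -1.    -0.002]] 0.0187
short [-62.33  -0.34 -49.06]
plug [-53.35   7.22 -81.39]
btn [-36.79  13.1  -22.66]
```

```bash
python3 -m jog '[[[-1,0,-0.8],0],[[-2.5,0,-2],0],[[-4.5,0,-3.5],0],[[-7,0,-5.5],0],[[-9.5,0,-7.5],0],[[-12,0,-9.5],0],[[-14.5,0,-11.5],0],[[-17,0,-13.5],0],[[-19.5,0,-15.5],0],[[-22,0,-17.4],0],[[-24.5,0,-19.3],0],[[-27,0,-21.3],0],[[-29.5,0,-23.2],0],[[-32,0,-25.2],0],[[-34.5,0,-27.2],0],[[-37,0,-29.1],0],[[-39,0,-30.7],0],[[-40.5,0,-31.9],0],[[-41.3,0,-32.5],0],[[-41.5,0,-32.7],0]]' 0 20
python3 -m jog '[[[-1,0,-0.8],0],[[-2.5,0,-2],0],[[-4.5,0,-3.5],0],[[-7,0,-5.5],0],[[-9.5,0,-7.5],0],[[-12,0,-9.5],0],[[-14.5,0,-11.5],0],[[-17,0,-13.4],0],[[-19,0,-15],0],[[-20.3,0,-16],0],[[-20.8,0,-16.4],0],[[-20.8,0,-16.4],0],[[-20.8,0,-16.4],0],[[-20.8,0,-16.4],0],[[-20.8,0,-16.4],0]]'
python3 - <<'E'
from h import *
from scipy.spatial.transform import Rotation as R
s=manip.sense(); A=R.from_quat(s['tool_rot']).as_matrix()
print(s['t'],s['tcp_pos'],s['q'],s['finger_gap'],(A.T@(np.array([.637,.029,.152])-s['tcp_pos'])*100).round(2))
a,b=snap('scene'),snap('top')
g=cv2.resize(a['frame'][140:300,180:380,::-1],(800,640))[:600]
print(proj(a,s['tcp_pos']))
cv2.imwrite('pics/near.png',g)
E
```

```text
t: 1.77
tcp_pos: [0.4775, -0.1808, 0.2312]
tool_rot: [-0.092, 0.701, -0.701, 0.091]
force: [-0.1, -0.7, 1.2]
finger_gap: -0.003
t: 3.02
tcp_pos: [0.6359, 0.0273, 0.2313]
tool_rot: [0.09, -0.701, 0.701, -0.09]
force: [0.3, -0.7, 0.7]
finger_gap: -0.002
3.0167 [0.63589087 0.02727596 0.23132787] [-1.32256527e-01  5.43544079e-01  1.40160310e+00 -3.85530556e-04
  1.19714303e+00  1.18361037e+00] -0.002063059672459435 [-0.16  7.93 -0.14]
[272.02620201 209.6611984 ]
```

View pics/near.png

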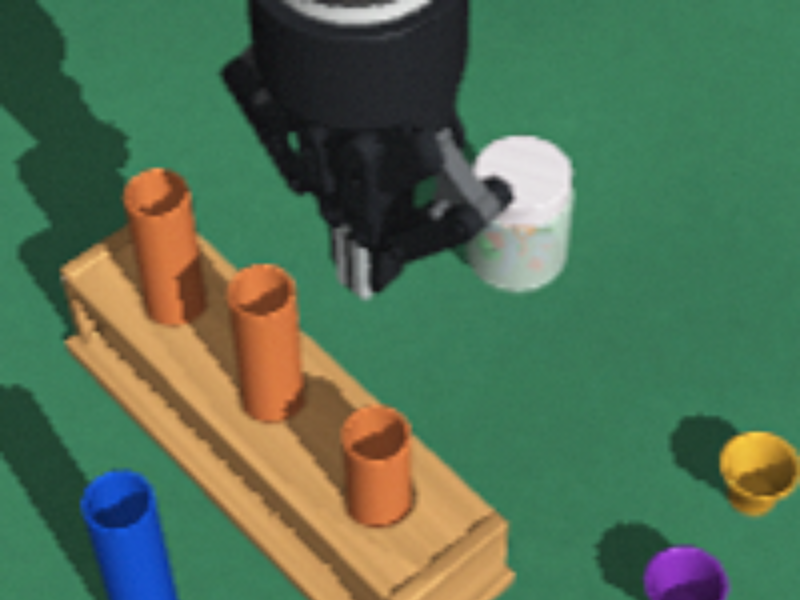

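The closed fingertips are at crop (365,295), about where I projected them, above the gap leading to the short rim at crop (376,432). I'm going down 7.7 cm and holding there.

```bash
python3 -m jog '[[[0,0.4,0],0],[[0,1.2,0],0],[[-0.1,2.2,-0.1],0],[[-0.1,3.2,-0.1],0],[[-0.1,4.2,-0.1],0],[[-0.1,5.2,-0.1],0],[[-0.1,6.2,-0.1],0],[[-0.1,7,-0.1],0],[[-0.1,7.5,-0.1],0],[[-0.1,7.7,-0.1],0],[[-0.1,7.7,-0.1],0],[[-0.1,7.7,-0.1],0],[[-0.1,7.7,-0.1],0],[[-0.1,7.7,-0.1],0]]'
python3 - <<'E'
from h import *
s=manip.sense(); a=snap('scene'); b=snap('top')
print(s['tcp_pos'],proj(a,s['tcp_pos']))
o=np.zeros((600,800,3),np.uint8)
o[:,:440]=cv2.resize(a['frame'][170:290,230:318,::-1],(440,600))
o[:360,440:]=cv2.resize(b['frame'][150:250,210:310,::-1],(360,360))
cv2.imwrite('pics/point1.png',o)
E
```

```text
t: 4.28
tcp_pos: [0.6378, 0.0298, 0.155]
tool_rot: [0.09, -0.701, 0.701, -0.091]
force: [0.3, 0.1, -0.2]
finger_gap: -0.003
[0.63780828 0.02980639 0.15504922] [272.75269704 237.29457699]
```

View pics/point1.png

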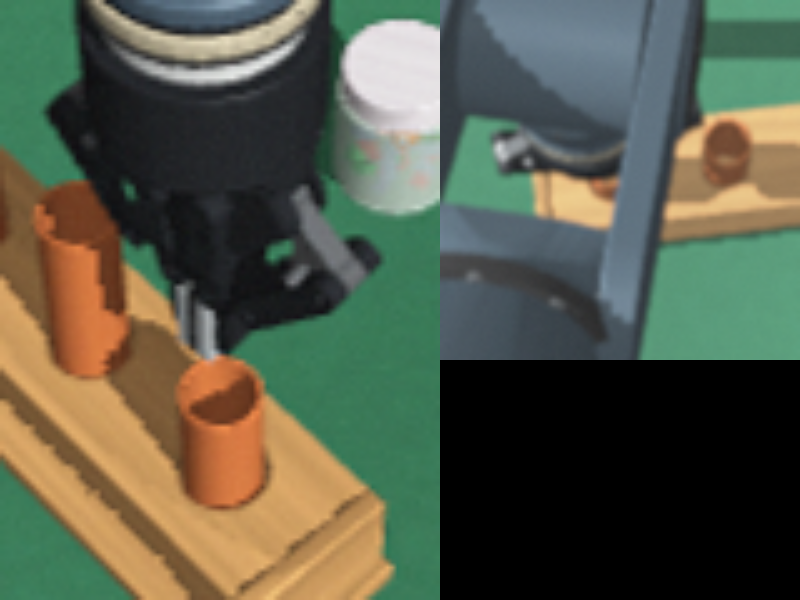

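The tips are at picture (271,241). I projected (273,237), and the near pad corner accounts for the rest. That puts them centred about 3 cm above the short rim at (274,248), with no contact force. I'm holding for a little over 2.5 s, then going back up.

```bash
python3 -m jog '[[[0,0,0],0],[[0,0,0],0],[[0,0,0],0],[[0,0,0],0],[[0,0,0],0],[[0,0,0],0],[[0,0,0],0],[[0,0,0],0],[[0,0,0],0],[[0,0,0],0],[[0,0,0],0],[[0,0,0],0],[[0,0,0],0],[[0,0,0],0],[[0,0,0],0],[[0,0,0],0],[[0,0,0],0],[[0,0,0],0],[[0,0,0],0],[[0,0,0],0]]'
python3 -m jog '[[[0,0,0],0],[[0,0,0],0],[[0,0,0],0],[[0,0,0],0],[[0,0,0],0],[[0,0,0],0],[[0,0,0],0],[[0,0,0],0],[[0,0,0],0],[[0,0,0],0],[[0,-0.4,0],0],[[0,-1.2,0],0],[[0,-2.5,0],0],[[0,-4,0],0],[[0,-5.5,0],0],[[0,-7,0],0],[[0,-8,0],0],[[0,-8.4,0],0],[[0,-8.4,0],0],[[0,-8.4,0],0]]'
python3 - <<'E'
from h import *
from scipy.spatial.transform import Rotation as R
s=manip.sense(); A=R.from_quat(s['tool_rot']).as_matrix()
print(s['tcp_pos'],(A.T@(np.array([.468,.319,.058])-s['tcp_pos'])*100).round(2))
E
```

```text
t: 6.05
tcp_pos: [0.6373, 0.0299, 0.1543]
tool_rot: [-0.091, 0.701, -0.701, 0.091]
force: [0.2, 0.8, 0.2]
finger_gap: 0.003
t: 7.72
tcp_pos: [0.637, 0.0299, 0.2382]
tool_rot: [-0.091, 0.701, -0.701, 0.09]
force: [0.1, -0.0, 0.1]
finger_gap: -0.0
[0.6370332  0.02990918 0.23815573] [  9.    18.02 -32.25]
```

```bash
python3 -m jog '[[[0.2,0,-0.8],0],[[0.6,0,-2.2],0],[[1.2,0,-4.4],0],[[2,0,-7.2],0],[[2.8,0,-10],0],[[3.6,0,-13],0],[[4.5,0,-16],0],[[5.3,0,-19],0],[[6.1,0,-22],0],[[7,0,-25],0],[[7.8,0,-28],0],[[8.4,0,-30.2],0],[[8.8,0,-31.7],0],[[9,0,-32.2],0],[[9,0,-32.2],0],[[9,0,-32.2],0]]'
python3 -m jog '[[[0,0.5,0],0],[[0,1.5,0],0],[[0,3,0],0],[[0,4.5,0],0],[[0,6,0],0],[[0,7.5,0],0],[[0,9,0],0],[[0,10.2,0],0],[[0,10.8,0],0],[[0,11,0],0],[[0,11,0],0],[[0,11,0],0],[[0,11,0],0]]'
python3 - <<'E'
from h import *
from scipy.spatial.transform import Rotation as R
s=manip.sense(); A=R.from_quat(s['tool_rot']).as_matrix()
a=snap('scene'); b=snap('top')
print(s['tcp_pos'],proj(a,s['tcp_pos']),(A.T@(np.array([.468,.319,.058])-s['tcp_pos'])*100).round(2))
o=np.zeros((600,800,3),np.uint8)
o[:,:440]=cv2.resize(a['frame'][270:390,390:478,::-1],(440,600))
o[:360,440:]=cv2.resize(b['frame'][215:315,95:195,::-1],(360,360))
cv2.imwrite('pics/point2.png',o)
E
```

```text
t: 9.05
tcp_pos: [0.4679, 0.3184, 0.238]
tool_rot: [0.091, -0.701, 0.701, -0.091]
force: [0.3, -1.2, 0.3]
finger_gap: -0.003
t: 10.13
tcp_pos: [0.4692, 0.3186, 0.129]
tool_rot: [-0.09, 0.701, -0.701, 0.091]
force: [-1.0, 0.4, -0.6]
finger_gap: -0.0
[0.46916206 0.3185549  0.12901285] [458.88289829 317.86503808] [ 0.11  7.1  -0.07]
```

View pics/point2.png

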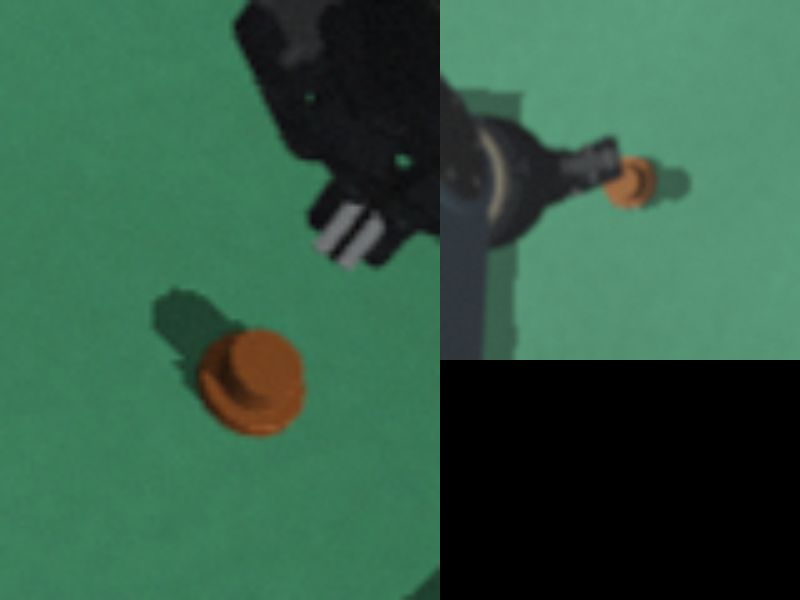

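The tips are at picture (459,320), predicted (459,318). The plug top is at (443,342), within 5 mm of my estimate. I'm going down 6.9 cm and holding.

```bash
python3 -m jog '[[[0,0.5,0],0],[[0,1.5,0],0],[[0.1,2.8,0],0],[[0.1,4.2,0],0],[[0.1,5.4,0],0],[[0.1,6.3,0],0],[[0.1,6.8,0],0],[[0.1,6.9,0],0],[[0.1,6.9,0],0],[[0.1,6.9,0],0],[[0.1,6.9,0],0],[[0.1,6.9,0],0],[[0.1,6.9,0],0],[[0.1,6.9,0],0],[[0.1,6.9,0],0],[[0.1,6.9,0],0],[[0.1,6.9,0],0],[[0.1,6.9,0],0],[[0.1,6.9,0],0],[[0.1,6.9,0],0]]'
python3 -m jog '[[[0,0,0],0],[[0,0,0],0],[[0,0,0],0],[[0,0,0],0],[[0,0,0],0],[[0,0,0],0],[[0,0,0],0],[[0,0,0],0],[[0,0,0],0],[[0,0,0],0],[[0,0,0],0],[[0,0,0],0],[[0,0,0],0],[[0,0,0],0],[[0,0,0],0],[[0,0,0],0],[[0,0,0],0],[[0,0,0],0],[[0,0,0],0],[[0,0,0],0]]'
python3 - <<'E'
from h import *
s=manip.sense(); a=snap('scene')
print(s['tcp_pos'],proj(a,s['tcp_pos']))
cv2.imwrite('pics/point2b.png',cv2.resize(a['frame'][270:390,390:478,::-1],(440,600)))
E
```

```text
t: 11.9
tcp_pos: [0.4675, 0.3182, 0.0593]
tool_rot: [0.091, -0.701, 0.701, -0.091]
force: [-0.5, -0.3, -0.8]
finger_gap: -0.001
t: 13.57
tcp_pos: [0.4676, 0.3182, 0.0593]
tool_rot: [0.091, -0.701, 0.701, -0.091]
force: [0.8, 0.5, -0.3]
finger_gap: -0.004
[0.46755099 0.31820185 0.05932114] [446.47198488 333.4892663 ]
```

View pics/point2b.png

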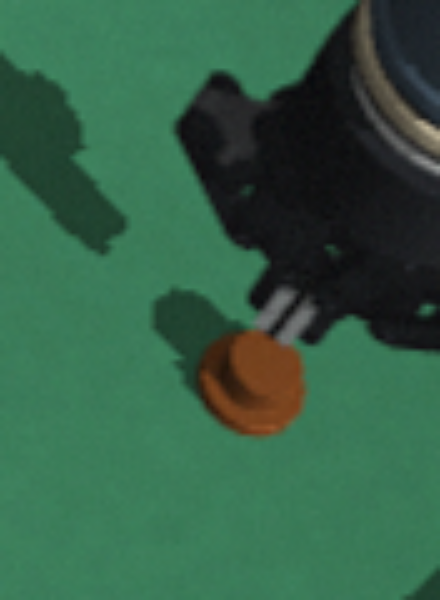

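The tips hover over the plug with its top at crop (267,362). Carrying them straight down lands at (253,354), about 5 mm off, with no contact force. I'll hold a bit longer, rise, and cross to the button at height.

```bash
python3 -m jog '[[[0,0,0],0],[[0,0,0],0],[[0,0,0],0],[[0,0,0],0],[[0,0,0],0],[[0,0,0],0],[[0,-0.5,0],0],[[0,-1.5,0],0],[[0,-3,0],0],[[0,-5,0],0],[[0,-7,0],0],[[0,-9,0],0],[[0,-11,0],0],[[0,-13,0],0],[[0,-15,0],0],[[0,-16.5,0],0],[[0,-17.3,0],0],[[0,-17.6,0],0],[[0,-17.6,0],0]]'
python3 -m jog '[[[0.3,0,1],0],[[0.7,0,2.5],0],[[1.4,0,5],0],[[2.3,0,8],0],[[3.1,0,11],0],[[4,0,14],0],[[4.8,0,17],0],[[5.6,0,20],0],[[6.5,0,23],0],[[7.3,0,26],0],[[8.2,0,29],0],[[9,0,32],0],[[9.9,0,35],0],[[10.7,0,38],0],[[11.6,0,41],0],[[12.4,0,44],0],[[13.1,0,46.5],0],[[13.6,0,48.2],0],[[13.8,0,49],0],[[13.8,0,49],0]]'
python3 - <<'E'
from h import *
from scipy.spatial.transform import Rotation as R
s=manip.sense(); A=R.from_quat(s['tool_rot']).as_matrix()
print(s['tcp_pos'],s['q'][[0,5]],(A.T@(np.array([.457,-.291,.06])-s['tcp_pos'])*100).round(2))
E
```

```text
t: 15.2
tcp_pos: [0.4677, 0.3183, 0.2362]
tool_rot: [-0.09, 0.701, -0.701, 0.091]
force: [0.7, 0.3, -0.4]
finger_gap: 0.0
t: 16.87
tcp_pos: [0.4577, -0.1924, 0.2343]
tool_rot: [-0.09, 0.702, -0.701, 0.089]
force: [0.1, -0.0, -0.2]
finger_gap: 0.002
[ 0.45773122 -0.19237126  0.23428316] [-0.62313788  0.69396145] [ 2.52 17.42  9.55]
```

```bash
python3 -m jog '[[[0.3,0,1],0],[[0.8,0,3],0],[[1.5,0,5.5],0],[[2,0,7.8],0],[[2.4,0,9.2],0],[[2.5,0,9.6],0],[[2.5,0.5,9.6],0],[[2.5,2,9.6],0],[[2.5,4,9.6],0],[[2.5,6,9.6],0],[[2.5,8,9.6],0],[[2.5,10,9.6],0],[[2.5,12,9.6],0],[[2.5,14,9.6],0],[[2.5,15.5,9.6],0],[[2.5,16.5,9.6],0],[[2.5,17,9.6],0],[[2.5,17,9.6],0],[[2.5,17,9.6],0]]'
python3 - <<'E'
from h import *
from scipy.spatial.transform import Rotation as R
s=manip.sense(); A=R.from_quat(s['tool_rot']).as_matrix()
a=snap('scene'); b=snap('top')
S={n:np.load(f'{n}0.npy',allow_pickle=True).item() for n in('scene','top')}
# black button face in the initial pictures
for n,(u,v) in dict(scene=(262,146),top=(384,273)).items():
    g=cv2.cvtColor(S[n]['frame'],cv2.COLOR_RGB2GRAY)[v-14:v+15,u-14:u+15]
    k,l,st,ce=cv2.connectedComponentsWithStats((g<45).astype(np.uint8))
    i=1+st[1:,4].argmax(); c=ce[i]+[u-14,v-14]; print(n,st[i],c,cast(S[n],*c,.021).round(4))
print(s['tcp_pos'],proj(a,s['tcp_pos']),(A.T@(np.array([.457,-.291,.015])-s['tcp_pos'])*100).round(2))
cv2.imwrite('pics/btn.png',cv2.resize(a['frame'][100:200,210:310,::-1],(600,600)))
E
```

```text
t: 18.45
tcp_pos: [0.4589, -0.2896, 0.0656]
tool_rot: [0.091, -0.701, 0.701, -0.091]
force: [0.2, 0.3, -0.1]
finger_gap: -0.003
scene [  6   8  15  13 155] [261.41290323 145.8       ] [ 0.4569 -0.2908  0.021 ]
top [ 8  9 13 11 32] [385.15625 271.40625] [ 0.4613 -0.2972  0.021 ]
[ 0.45893546 -0.2895674   0.06561278] [260.28053508 133.0832774 ] [0.22 5.06 0.09]
```

View pics/btn.png

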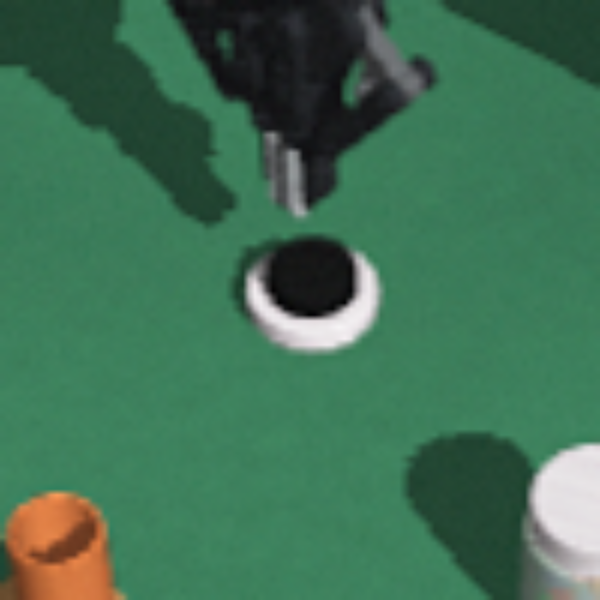

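The button cap is at crop (311,277), picture (262,146), and the tips at (300,213) are directly above it. I'll press slowly with a small overtravel past the 16 mm stop.

```bash
python3 -m jog '[[[0.1,0.6,0],0],[[0.2,1.6,0.1],0],[[0.2,2.6,0.1],0],[[0.2,3.4,0.1],0],[[0.2,3.9,0.1],0],[[0.2,4.2,0.1],0],[[0.2,4.4,0.1],0],[[0.2,4.6,0.1],0],[[0.2,4.75,0.1],0],[[0.2,4.85,0.1],0],[[0.2,4.95,0.1],0],[[0.2,4.95,0.1],0],[[0.2,4.95,0.1],0],[[0.2,4.95,0.1],0]]'
```

```text
t: 19.72
tcp_pos: [0.4565, -0.2909, 0.0161]
tool_rot: [-0.091, 0.702, -0.701, 0.09]
force: [-3.7, 1.4, 5.7]
finger_gap: 0.0
```

At 16.1 mm with 5.7 N it's almost exactly at the stop. One more small push will make sure of it, then I'll release and rise.

```bash
python3 -m jog '[[[0,0.05,0],0],[[0,0.1,0],0],[[0,0.1,0],0],[[0,0.1,0],0],[[0,0.1,0],0]]'
python3 -m jog '[[[0,-0.2,0],0],[[0,-0.5,0],0],[[0,-1,0],0],[[0,-2,0],0],[[0,-3.5,0],0],[[0,-5.5,0],0],[[0,-7.5,0],0],[[0,-9.5,0],0],[[0,-11.5,0],0],[[0,-13.5,0],0],[[0,-15,0],0],[[0,-16,0],0],[[0,-16.3,0],0],[[0,-16.3,0],0],[[0,-16.3,0],0],[[0,-16.3,0],0]]'
python3 - <<'E'
from h import *
a=snap('scene');b=snap('top')
s0=np.load('scene0.npy',allow_pickle=True).item()
d=cv2.absdiff(a['frame'],s0['frame']).max(2)
for n,(x,y,w,h) in dict(rack=(190,175,120,135),plug=(425,330,30,30),eyecup=(355,242,30,30),jar=(293,170,35,45),btn=(248,135,28,26)).items():
    print(n,(d[y:y+h,x:x+w]>40).sum())
cv2.imwrite('pics/final.png',cv2.resize(a['frame'][:,:,::-1],(800,600)))
E
```

```text
t: 20.13
tcp_pos: [0.4564, -0.291, 0.0159]
tool_rot: [-0.091, 0.702, -0.701, 0.09]
force: [-3.9, 2.1, 12.8]
finger_gap: -0.001
t: 21.47
tcp_pos: [0.4566, -0.291, 0.1768]
tool_rot: [-0.091, 0.702, -0.701, 0.09]
force: [-0.4, 0.0, 0.6]
finger_gap: -0.003
rack 0
plug 0
eyecup 0
jar 0
btn 0
```

View pics/final.png

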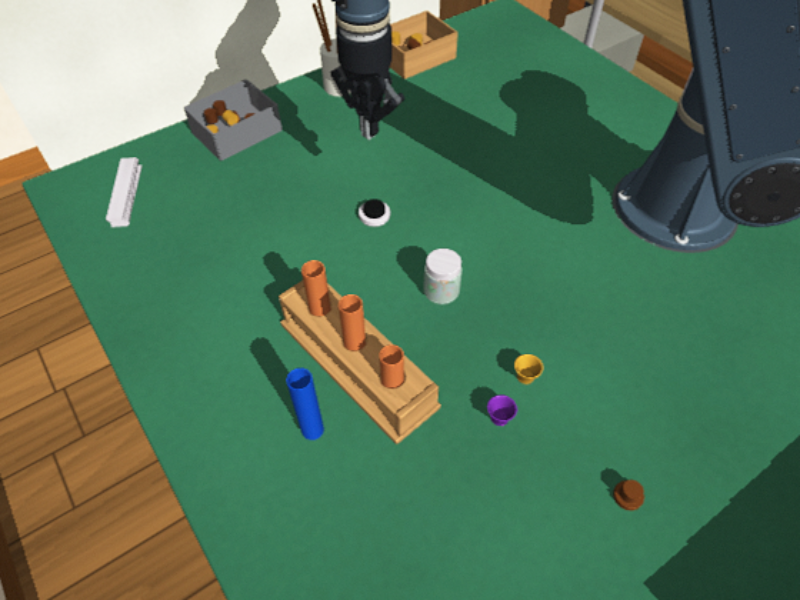

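The tool stopped at 15.9 mm with 12.8 N, so the button was fully down. In the last picture it is up again at (374,209) and every part is where it started.

```bash
python3 -c "
from station import workorder; print(workorder.sign_off())"
```

```text
the job is handed in; nothing more can be done
None
```

The arm pointed at the shortest barrel, then at the walnut plug, pressed the black button and let it come up. I handed the job in after about 21.5 s; sign-off gives no verdict.

- **Shortest barrel:** this was the end barrel on the robot's left, at about (0.637, 0.029). The closed fingertips stayed about 3.2 cm above its rim for more than 2.5 s. That is slightly more than the "two or three centimetres" you asked for, but inside the judged height range.
- **Walnut plug:** the fingertips stayed about 3.3 cm above its top for more than 2.5 s. They were about 5 mm off centre by the camera, against the 20 mm allowed.
- **Button:** pressed down to the stop, with the tool at 15.9 mm and 12.8 N, then released.

**Last checks:** comparing the first and last scene pictures showed no changed pixels around the rack and barrels, plug, eyecup, jar or button. The force readings after each move showed no contact apart from the button press. The two cameras disagreed by up to about 7 mm on the button's position, because the mask from the top view was poor. I used the scene-view position, and the press confirmed it. No check failed.

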